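# Hold the dust filter up to the light

## Robot

A 6-joint arm with a two-finger parallel gripper is mounted at the origin on a cart in front of the work surface, level with it; the furniture and walls round the work are solid. World frame = base frame: x ahead of the robot, y to its left, z up, the work surface at z = 0. Lengths are in m, angles in rad, forces in N, time in s.
With the tool pointing down it reaches from about 0.25 to 0.8 m from the base axis. Payload 3.9 kg.
Tool frame: the origin (TCP) lies midway between the tips of the shut fingers; the grasp point (between the pads) lies env.grip_depth behind it (env.grip_depth is the distance from the TCP to the grasp point, in m); x points along the fingers, y is the direction in which the jaws open and shut, and the axes are right-handed (so a half turn about x gives the same grasp; the last joint's range is limited). The gripper opens to 85 mm and grips with 20 to 120 N. Pads are 22 mm wide; open, the fingers measure 114 mm over their backs; the gripper's body (76 mm by 85 mm) begins 54 mm behind the grasp point. The pads swing forward as they close: fully open they stand 13 mm farther back than shut.
Start: joints at [1.121, 0.26, -0.138, 1.173, 0, 1.571], TCP at [0.228, 0.473, 0.231] pointing down, gripper open.
Joint ranges: [-2.78, 2.78], [-0.83, 1.72], [-1.28, 1.37], [-1.9, 2.12], [-1.57, 1.48], [-3.14, 3.14]. Speed limits (rad/s): [2.57, 2.57, 3.14, 3.14, 3.14, 3.14].

## Interface

Orientations are given as a 3x3 rotation matrix whose columns are the frame's x, y, z axes.
In Python, from rig import env gives the robot as it stands.
- The arm moves only by the shell command python3 -m crank 'ROWS' [FORCE]. ROWS is JSON, a list of rows, each an object with "translation": the shift along the tool's x, y, z in m, a list of three; "rot": the turn, a rotation vector about the tool's x, y, z in rad, a list of three; "jaw": the finger opening in m, from 0 to 0.0854. A call has 1 to 20 rows; each row is the pose to reach, as a shift and turn from the pose commanded when the call began, along the tool's axes at that moment; what a row does not reach only later rows make up. A row lasts 1/12 s, in which the tool goes at most 41.7 mm and 7.16 degrees, less where a joint would pass 70% of its speed; a pose out of reach is approached as far as the arm can. A call with a gripper value outside its range is refused whole. The fingers move at their own pace and stop on an object; FORCE is the grip in N (left out, the last holds). Time passes only in rows, so rows that repeat a pose let the fingers close. It gives the time, the measured TCP pose, the force and the opening at its end, in the units of the state.
- env.get_obs(): the state, without advancing time (a new reading comes with each control period).
- env.read_camera(name): name is "scene" or "top" or "wrist"; returns the picture (400x640x3 uint8, blue, green, red); there is no depth.
- env.camera_model(name): a dict with "fovy" (degrees; the focal length in pixels is half the picture's height over the tangent of half this angle, whatever the lens; pixels are square), "cx", "cy" (the principal point, pixels), "eye" and "rotation" of the camera in the world. Camera axes: x right, y down, z forward; pixel columns grow to the right and rows downward; lengths in m; the calibration is good to about 2 mm. A picture is of the moment at which its call begins: read the wrist's pose just before it. camera_model takes no time and is no camera call; for the wrist camera it gives the pose at the moment of the call.
- env.finish_job(): hands the job in, once; it reports no verdict.
The state is a dict: "t": time; "q": joint angles; "joint_vel": joint speeds; "joint_torque": joint torques, N m; "tool_pos": TCP position; "tool_rot": TCP orientation; "force": force on the tool from outside, world axes, zero at the start; "wrist_torque": the same for the moment, N m; "grip_width": finger opening in m.
Only numpy, scipy, OpenCV 4.12 (cv2) and the standard library are available. Lean on these libraries where they do the work, as an engineer would, in place of code of your own. Each camera call takes 0.05 s, during which the arm holds its last target.

## Task

Check the filter of the small bench dust extractor: swing its blue flap up until it stands upright, draw out the filter plate from underneath by its yellow tab, and hold the plate up against the lit inspection screen: upright, parallel to the screen, centred on it and about 7 cm in front of it. Finish while still holding it there so it can be looked at; leave the flap standing open, do not touch the inspection light, and leave the other things on the bench where they are.

Things in the scene. Friction and masses are not known exactly. Their poses are not given: they have to be found in the camera images.
- extractor: Small grey bench dust extractor, fixed to the bench, 110 x 102 x 84 mm (x, y, z) without flap; origin at the centre of its underside, +x to the rear, z up; black grille on the front (-x), exhaust stub 30 mm long at the rear. Open top with rim at z = 84 mm, covered by the flap. Its filter stands upright in guides at x = -8 mm (14 mm wide slot, filter 10 mm thick), 10 mm above the bench; the guides end 6 mm below the rim. Stands left or right; yaw up to 0.3 rad either way.
- flap (a joint): Angle of the blue hood flap (114 x 106 x 28 mm, 0.18 kg) over the extractor, rad: 0 closed, grows as its front rises, 1.57 = upright, stop at 1.9; it starts shut or up to 0.12 ajar. Hinge line along the extractor's y at x = 55, z = 86 mm of the extractor. The hinge is stiff enough that the flap stays wherever it is left; moving it by its handle takes about 2 to 3 N.
- flap_handle (a point): Middle of the flap's steel bar handle: round bar, 10 mm thick, 72 mm long along the extractor's y, clear span 62 mm between its end stays. With the flap shut it lies 36 mm in front of the flap's front face (31 mm free gap behind the bar), at x = -94, z = 98 mm of the extractor; 149 mm in front of the hinge line and 12 mm above it, and it travels on an arc of 149.5 mm radius about it. The bar can turn between gripping fingers. Axes turn with the flap.
- flap_hinge (a point): Middle of the flap's hinge line, on the rear rim of the extractor; axes turn with the flap.
- filter: Filter plate, hidden under the shut flap: grey frame with white pleats, 10 x 84 x 70 mm (x thin, y wide, z high), with a yellow pull tab 10 x 36 x 24 mm standing on the middle of its top edge (z = 70 to 94 mm); 50 to 100 g. Origin at the centre of its lower edge. In the extractor its x is the extractor's x, and the tab rises 20 mm above the rim. It comes out straight up.
- filter_center (a point): Middle of the pleated face, 35 mm above the plate's lower edge, 47 mm below the middle of the yellow tab.
- light: Inspection light, fixed to the bench: black upright screen 24 x 170 x 130 mm (x, y, z) from z = 75 to 205 mm on a post with a foot 100 x 130 x 12 mm (x from -38 to 62 mm). Origin on the bench under the middle of the screen's front; the lit front faces its -x; z up. Stands on the other side from the extractor; yaw up to 0.3 rad either way.
- light_center (a point): Centre of the lit front of the screen (146 x 106 mm), 140 mm above the bench; axes as the light's, -x points out of the screen.
- glue_bottle: Bystander: white and yellow glue bottle with orange tip, 47 mm wide, 146 mm tall, between the two devices, towards the back; origin under its centre.
- screw_jar: Bystander: white jar with red cap, 50 mm wide, 66 mm tall, between the two devices, towards the robot; origin under its centre.
- sanding_block: Bystander: brown sanding block, 58 x 91 x 34 mm, between the two devices, towards the robot; origin under its centre.
Things that resemble listed ones, but are neither listed nor needed, are in the scene too. Of the things that look like the light, the larger one is meant.

How it is judged:
By the outcome, as a careful person would: the job done as asked, in the order asked, and still so for the second after the job is handed in, while the arm keeps its last pose, push and grip.
It also fails if it takes over 48 s, if anything falls off the work surface, if the arm or the gripper's body presses on something with over 40 N, if the wrist force passes 120 N, or if a joint passes its speed limit or range.

## Working session

There is one attempt and no reset: what is moved stays moved. The work goes in short steps, Python scripts to look and compute and a shell command to move; the robot and the scene stay as the last step left them, time stands still between calls to the robot, and variables do not carry over. Pictures are saved under pics/ and viewed, and the job is handed in when it is done.

```bash
ls; mkdir -p pics
python3 - <<'E'
from rig import env
import cv2,numpy as np
print(env.get_obs(), env.grip_depth)
for n in ["scene","top","wrist"]:
    print(n,env.camera_model(n)); cv2.imwrite(f"pics/{n}0.png",env.read_camera(n))
E
```

```text
pics
{'t': 0.0, 'q': array([ 1.12100748e+00,  2.60704250e-01, -1.39412374e-01,  1.17270916e+00,
       -8.48579998e-06,  1.57077968e+00]), 'joint_vel': array([ 0.00036188,  0.00026112, -0.00030587, -0.00054449, -0.00191624,
       -0.00016647]), 'joint_torque': array([-1.58141916e-04, -4.05679429e+01,  2.53921330e+01,  1.89557020e-02,
        9.38082508e-05, -1.90505489e-06]), 'tool_pos': array([0.22795201, 0.4721448 , 0.23043793]), 'tool_rot': array([[-8.74717401e-04,  4.34759511e-01,  9.00546169e-01],
       [-1.83129699e-03,  9.00544307e-01, -4.34760391e-01],
       [-9.99997941e-01, -2.02945997e-03,  8.45200661e-06]]), 'force': array([0.18537212, 0.77109059, 0.56037283]), 'wrist_torque': array([-0.01425111,  0.06524909,  0.0108851 ]), 'grip_width': 0.08557337956981842} 0.0187
scene {'fovy': 42.055926421511884, 'cx': 321.6221905370189, 'cy': 210.65075113850796, 'eye': array([ 1.89135638, -0.38250091,  0.99797994]), 'rotation': array([[ 0.30502238,  0.50982592, -0.80438727],
       [ 0.95208327, -0.14343694,  0.2701172 ],
       [ 0.0223339 , -0.84823545, -0.5291482 ]])}
top {'fovy': 53.735414693525925, 'cx': 322.04656589212885, 'cy': 196.71857404651513, 'eye': array([0.50048654, 0.0381932 , 1.36254737]), 'rotation': array([[ 0.02828767, -0.99787586,  0.05868202],
       [-0.99958689, -0.02793986,  0.00673923],
       [-0.00508535, -0.05884842, -0.99825398]])}
wrist {'fovy': 66.65849001207656, 'cx': 319.21394491448626, 'cy': 198.59188341932108, 'eye': array([0.16454646, 0.5042891 , 0.37380537]), 'rotation': array([[ 0.43505261,  0.86481069,  0.25066252],
       [ 0.90040232, -0.41716955, -0.12347156],
       [-0.00221076,  0.27941374, -0.96016825]])}
```

View pics/scene0.png

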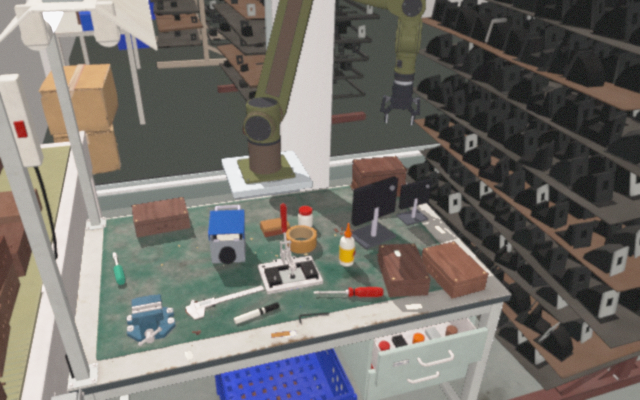

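View pics/top0.png

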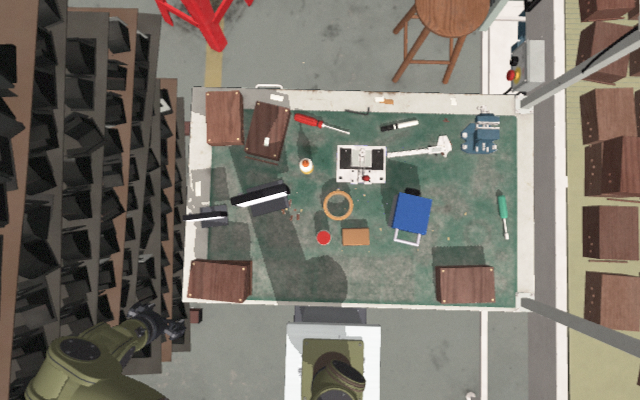

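View pics/wrist0.png

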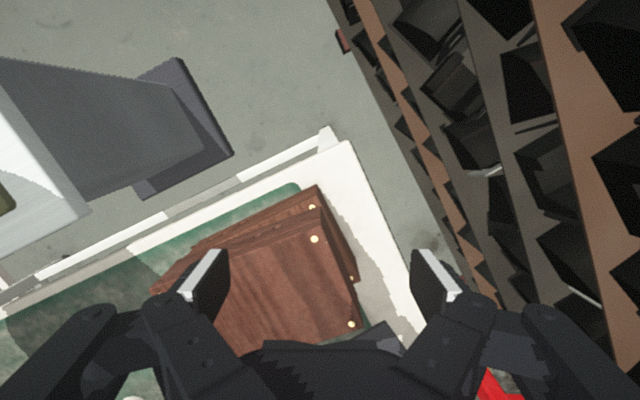

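Run:
```python
import cv2
a=cv2.imread("pics/top0.png")
cv2.imwrite("pics/z1.png",cv2.resize(a[150:270,180:340],None,fx=5,fy=5,interpolation=cv2.INTER_CUBIC))
cv2.imwrite("pics/z2.png",cv2.resize(a[170:260,370:450],None,fx=6,fy=6,interpolation=cv2.INTER_CUBIC))
b=cv2.imread("pics/scene0.png")
cv2.imwrite("pics/z3.png",cv2.resize(b[150:290,190:450],None,fx=3,fy=3,interpolation=cv2.INTER_CUBIC))
```

```text
(no output)
```

View pics/z1.png

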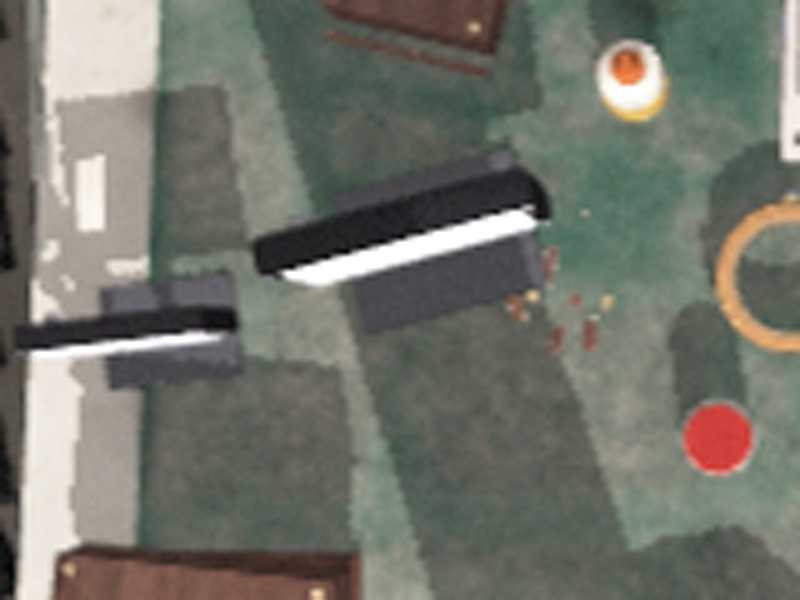

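View pics/z2.png

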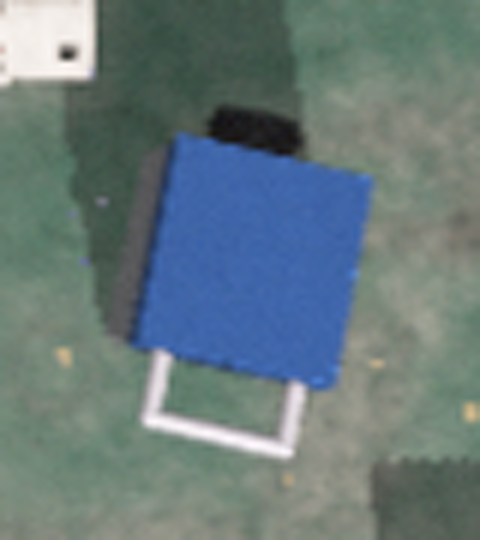

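View pics/z3.png

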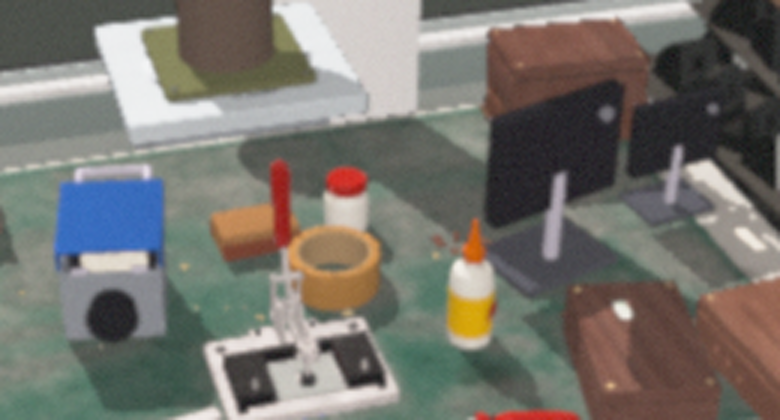

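```bash
cat > h.py <<'E'
import numpy as np, cv2
from rig import env
def cam(n):
    m=env.camera_model(n); m['f']=200/np.tan(np.radians(m['fovy'])/2); return m
def ray(m,p):
    d=np.array([(p[0]-m['cx'])/m['f'],(p[1]-m['cy'])/m['f'],1.]); d=m['rotation']@d; return m['eye'],d/np.linalg.norm(d)
def onz(m,p,z):
    e,d=ray(m,p); return e+d*(z-e[2])/d[2]
def proj(m,P):
    c=m['rotation'].T@(np.asarray(P)-m['eye']); return np.array([m['cx']+m['f']*c[0]/c[2],m['cy']+m['f']*c[1]/c[2]])
def tri(*mp):
    A=np.zeros((3,3));b=np.zeros(3);R=[ray(m,p) for m,p in mp]
    for e,d in R:
        M=np.eye(3)-np.outer(d,d);A+=M;b+=M@e
    X=np.linalg.solve(A,b); return X,[float(np.linalg.norm(np.cross(X-e,d)))*1000 for e,d in R]
E
python3 - <<'E'
from h import *
np.set_printoptions(precision=4,suppress=True)
a=cv2.imread("pics/top0.png");b=cv2.imread("pics/scene0.png")
t,s=cam("top"),cam("scene")
def blue(im,roi):
    x0,y0,x1,y1=roi; h=cv2.cvtColor(im[y0:y1,x0:x1],cv2.COLOR_BGR2HSV)
    m=cv2.inRange(h,(100,120,60),(125,255,255)); c=max(cv2.findContours(m,0,cv2.CHAIN_APPROX_NONE)[0],key=cv2.contourArea)
    return c+np.array([x0,y0])
c=blue(a,(370,170,450,260)); r=cv2.minAreaRect(c); bp=cv2.boxPoints(r); print(r,bp)
P=[onz(t,p,.114) for p in bp]; print(np.array(P)); 
for i in range(4): print(np.linalg.norm(P[i]-P[i-1]), np.arctan2(*(P[i]-P[i-1])[1::-1]))
print("bar top z.098",[onz(t,p,.1) for p in [(394.7,240),(418.3,245.8)]])
print("bar tri",tri((t,(406.5,242.9)),(s,(190+114/3,150+171/3))))
# light front-bottom/top in top view
g=cv2.inRange(a,(235,235,235),(255,255,255))[180:215,225:295]
c=max(cv2.findContours(g,0,cv2.CHAIN_APPROX_NONE)[0],key=cv2.contourArea)+np.array([225,180]); r=cv2.minAreaRect(c);print(r,cv2.boxPoints(r))
E
```

```text
((411.5961608886719, 213.01922607421875), (34.12420654296875, 37.065948486328125), 11.309932708740234) [[391.2308 227.8461]
 [398.5    191.5   ]
 [431.9615 198.1923]
 [424.6923 234.5385]]
[[ 0.4818 -0.1741  0.114 ]
 [ 0.5972 -0.195   0.114 ]
 [ 0.5789 -0.301   0.114 ]
 [ 0.4638 -0.2796  0.114 ]]
0.1070483068648774 1.401783065748387
0.11731851088514542 -0.17937610611528376
0.10761673649597338 -1.7413671322071358
0.11715817782357263 2.9573512635808386
bar top z.098 [array([ 0.4433, -0.1882,  0.1   ]), array([ 0.4271, -0.2633,  0.1   ])]
bar tri (array([ 0.437 , -0.2188,  0.111 ]), [4.661906087211536, 4.661906087211588])
((261.6251525878906, 199.46644592285156), (4.004715442657471, 49.9175910949707), 74.98163604736328) [[237.     204.    ]
 [285.2126 191.0649]
 [286.2503 194.9329]
 [238.0378 207.868 ]]
```

Run:
```python
from h import *
np.set_printoptions(precision=4,suppress=True)
t,s=cam("top"),cam("scene")
for z,p,q in [(.193,(237,203.5),(285.2,190.5)),(.087,(238,208.2),(286.6,195.2))]:
    A,B=onz(t,p,z),onz(t,q,z); d=A-B; print(A,B,(A+B)/2,np.linalg.norm(d),np.arctan2(-d[0],d[1]))
R=env.get_obs()['tool_rot']; p=env.get_obs()['tool_pos']
for T in [(.36,.08,.36),(.48,-.33,.36)]:
    print(R.T@(np.array(T)-p))
```

```text
[0.542  0.2978 0.193 ] [0.5847 0.1561 0.193 ] [0.5633 0.227  0.193 ] 0.1480452951341123 0.29230054426080904
[0.5307 0.3175 0.087 ] [0.5772 0.1617 0.087 ] [0.5539 0.2396 0.087 ] 0.16259835994304367 0.29009129889641444
[-0.1289 -0.2961  0.2894]
[-0.1284 -0.6131  0.5757]
```

```bash
python3 -m crank '[{"translation":[-0.13,-0.19,0.28],"rot":[0.83,0,0],"jaw":0.04},{"translation":[-0.13,-0.19,0.28],"rot":[0.83,0,0],"jaw":0.04},{"translation":[-0.13,-0.19,0.28],"rot":[0.83,0,0],"jaw":0.04},{"translation":[-0.13,-0.19,0.28],"rot":[0.83,0,0],"jaw":0.04},{"translation":[-0.13,-0.19,0.28],"rot":[0.83,0,0],"jaw":0.04},{"translation":[-0.13,-0.19,0.28],"rot":[0.83,0,0],"jaw":0.04},{"translation":[-0.13,-0.19,0.28],"rot":[0.83,0,0],"jaw":0.04},{"translation":[-0.13,-0.19,0.28],"rot":[0.83,0,0],"jaw":0.04},{"translation":[-0.13,-0.19,0.28],"rot":[0.83,0,0],"jaw":0.04},{"translation":[-0.13,-0.19,0.28],"rot":[0.83,0,0],"jaw":0.04},{"translation":[-0.13,-0.19,0.28],"rot":[0.83,0,0],"jaw":0.04},{"translation":[-0.13,-0.19,0.28],"rot":[0.83,0,0],"jaw":0.04}]' 40
python3 - <<'E'
from h import *
import pickle
m=cam("wrist"); im=env.read_camera("wrist"); cv2.imwrite("pics/w1.png",im); pickle.dump(m,open("w1.pkl","wb")); print(m['eye'],m['rotation'])
E
```

```text
t: 1.15
tool_pos: [0.3974, 0.1801, 0.3607]
tool_rot: [[-0.001, 0.958, 0.287], [0.0, 0.287, -0.958], [-1.0, -0.001, -0.0]]
force: [-0.1, 0.8, -0.1]
grip_width: 0.0399
[0.37756578 0.24907114 0.50404378] [[ 0.95813906  0.27528747  0.07865341]
 [ 0.28629978 -0.91991011 -0.26795117]
 [-0.00140953  0.27925293 -0.96021654]]
```

View pics/w1.png

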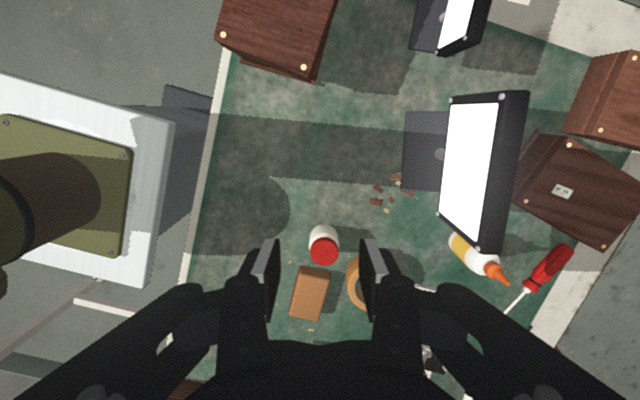

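Run:
```python
from h import *
import pickle
np.set_printoptions(precision=4,suppress=True)
m=pickle.load(open("w1.pkl","rb")); im=cv2.imread("pics/w1.png")
g=cv2.inRange(im,(225,225,225),(255,255,255)); g[:80]=0; g[:, :400]=0; g[:,520:]=0; g[260:]=0
c=max(cv2.findContours(g,0,cv2.CHAIN_APPROX_NONE)[0],key=cv2.contourArea)
for e in (4,6,8,10):
    q=cv2.approxPolyDP(c,e,True)[:,0]; print(e,q.tolist())
    if len(q)==4: Q=q.astype(float)
# refine: fit lines to contour sides
pts=c[:,0].astype(float); L=[]
for i in range(4):
    a,b=Q[i],Q[(i+1)%4]; d=(b-a)/np.linalg.norm(b-a); n=np.array([-d[1],d[0]])
    s=(pts-a)@d; k=(abs((pts-a)@n)<3)&(s>6)&(s<np.linalg.norm(b-a)-6)
    v=cv2.fitLine(pts[k].astype(np.float32),cv2.DIST_L2,0,.01,.01).ravel(); L.append(np.cross([v[2],v[3],1],[v[2]+v[0],v[3]+v[1],1]))
C=[]
for i in range(4):
    x=np.cross(L[i-1],L[i]); C.append(x[:2]/x[2])
C=np.array(C); print(C)
# order: far top-left.. identify: top edge z=.193 is farther right (x larger cols)
cen=C.mean(0)
hi=sorted([p for p in C if p[0]>sorted(C[:,0])[1]],key=lambda p:p[1]); lo=sorted([p for p in C if p[0]<=sorted(C[:,0])[1]],key=lambda p:p[1])
print(hi,lo)
for z,(p,q) in ((.193,hi),(.087,lo)):
    A,B=onz(m,p,z),onz(m,q,z); d=A-B; print(A,B,(A+B)/2,np.linalg.norm(d),np.arctan2(-d[0],d[1]))
obj=np.array([[0,.073,.053],[0,-.073,.053],[0,.073,-.053],[0,-.073,-.053]])
K=np.array([[m['f'],0,m['cx']],[0,m['f'],m['cy']],[0,0,1]])
ok,r,t=cv2.solvePnP(obj,np.array([hi[0],hi[1],lo[0],lo[1]]),K,None)
print(m['eye']+m['rotation']@t.ravel()); print(m['rotation']@cv2.Rodrigues(r)[0])
```

```text
4 [[497, 103], [452, 105], [439, 211], [474, 240]]
6 [[497, 103], [450, 110], [439, 211], [474, 240]]
8 [[497, 103], [450, 110], [439, 211], [474, 240]]
10 [[497, 103], [450, 110], [439, 211], [474, 240]]
[[497.5138 103.4718]
 [450.9448 104.623 ]
 [438.7367 210.6551]
 [475.7645 241.7598]]
[array([497.5138, 103.4718]), array([475.7645, 241.7598])] [array([450.9448, 104.623 ]), array([438.7367, 210.6551])]
[0.542  0.3047 0.193 ] [0.5838 0.1643 0.193 ] [0.5629 0.2345 0.193 ] 0.14654203420715065 0.2893233234892077
[0.5403 0.3049 0.087 ] [0.5823 0.1648 0.087 ] [0.5613 0.2349 0.087 ] 0.14629643756413868 0.29082841538458454
[0.5613 0.2346 0.1416]
[[ 0.9572 -0.2893  0.0133]
 [ 0.2893  0.9572 -0.0034]
 [-0.0117  0.0071  0.9999]]
```

```bash
python3 -m crank '[{"translation":[0,-0.07,0.49],"rot":[0.47,0,0],"jaw":0.03},{"translation":[0,-0.07,0.49],"rot":[0.47,0,0],"jaw":0.03},{"translation":[0,-0.07,0.49],"rot":[0.47,0,0],"jaw":0.03},{"translation":[0,-0.07,0.49],"rot":[0.47,0,0],"jaw":0.03},{"translation":[0,-0.07,0.49],"rot":[0.47,0,0],"jaw":0.03},{"translation":[0,-0.07,0.49],"rot":[0.47,0,0],"jaw":0.03},{"translation":[0,-0.07,0.49],"rot":[0.47,0,0],"jaw":0.03},{"translation":[0,-0.07,0.49],"rot":[0.47,0,0],"jaw":0.03},{"translation":[0,-0.07,0.49],"rot":[0.47,0,0],"jaw":0.03},{"translation":[0,-0.07,0.49],"rot":[0.47,0,0],"jaw":0.03},{"translation":[0,-0.07,0.49],"rot":[0.47,0,0],"jaw":0.03},{"translation":[0,-0.07,0.49],"rot":[0.47,0,0],"jaw":0.03},{"translation":[0,-0.07,0.49],"rot":[0.47,0,0],"jaw":0.03},{"translation":[0,-0.07,0.49],"rot":[0.47,0,0],"jaw":0.03}]' 40
python3 - <<'E'
from h import *
import pickle
m=cam("wrist"); im=env.read_camera("wrist"); cv2.imwrite("pics/w2.png",im); pickle.dump(m,open("w2.pkl","wb")); print(m['eye'])
E
```

```text
t: 2.37
tool_pos: [0.4719, -0.3096, 0.3593]
tool_rot: [[-0.003, 0.984, -0.179], [0.002, -0.179, -0.984], [-1.0, -0.003, -0.002]]
force: [-0.5, 0.3, -0.2]
grip_width: 0.0302
[ 0.4852671  -0.23908515  0.50269674]
```

View pics/w2.png

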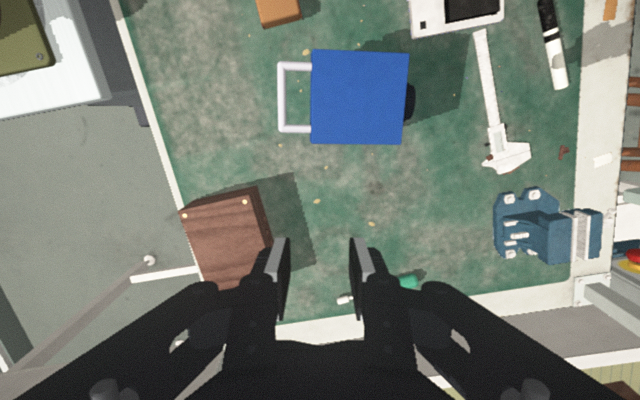

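Run:
```python
from h import *
import pickle
np.set_printoptions(precision=4,suppress=True)
m=pickle.load(open("w2.pkl","rb")); im=cv2.imread("pics/w2.png")
h=cv2.cvtColor(im,cv2.COLOR_BGR2HSV); g=cv2.inRange(h,(100,150,60),(125,255,255)); g[:, :280]=0; g[:,440:]=0; g[170:]=0
c=max(cv2.findContours(g,0,cv2.CHAIN_APPROX_NONE)[0],key=cv2.contourArea)
Q=cv2.approxPolyDP(c,6,True)[:,0].astype(float); print(Q.tolist())
pts=c[:,0].astype(float); L=[]
for i in range(4):
    a,b=Q[i],Q[(i+1)%4]; d=(b-a)/np.linalg.norm(b-a); n=np.array([-d[1],d[0]])
    s=(pts-a)@d; k=(abs((pts-a)@n)<3)&(s>8)&(s<np.linalg.norm(b-a)-8)
    v=cv2.fitLine(pts[k].astype(np.float32),cv2.DIST_L2,0,.01,.01).ravel(); L.append(np.cross([v[2],v[3],1],[v[2]+v[0],v[3]+v[1],1]))
C=np.array([(lambda x:x[:2]/x[2])(np.cross(L[i-1],L[i])) for i in range(4)])
C=C[np.argsort(C[:,0])]; F=C[:2][np.argsort(C[:2,1])]; R=C[2:][np.argsort(C[2:,1])]; print(F,R)
for p in (*F,*R): print(onz(m,p,.112))
W=[onz(m,p,.112) for p in (*F,*R)]; print('widths',np.linalg.norm(W[0]-W[1]),np.linalg.norm(W[2]-W[3]))
K=np.array([[m['f'],0,m['cx']],[0,m['f'],m['cy']],[0,0,1]])
obj=np.array([[-.114,.053,0],[-.114,-.053,0],[0,.053,0],[0,-.053,0]])
ok,r,t=cv2.solvePnP(obj,np.array([*F,*R]),K,None)
Rw=m['rotation']@cv2.Rodrigues(r)[0];T=m['eye']+m['rotation']@t.ravel();print(T,Rw, T-.114*Rw[:,0], 'yaw',np.arctan2(Rw[1,0],Rw[0,0]),'ajar',np.arcsin(-Rw[2,0]))
s=cam("scene");t=cam("top")
cv2.imwrite("pics/z4.png",cv2.resize(im[30:170,260:430],None,fx=4,fy=4,interpolation=cv2.INTER_CUBIC))
sc=env.read_camera("scene");cv2.imwrite("pics/scene1.png",sc);cv2.imwrite("pics/z5.png",cv2.resize(sc[190:280,195:260],None,fx=6,fy=6,interpolation=cv2.INTER_CUBIC))
```

```text
[[313.0, 50.0], [311.0, 141.0], [399.0, 143.0], [408.0, 54.0]]
[[311.946   49.4295]
 [310.8658 141.8383]] [[408.6775  53.4001]
 [400.0035 143.5021]]
[ 0.488  -0.1697  0.112 ]
[ 0.4669 -0.2745  0.112 ]
[ 0.599  -0.1943  0.112 ]
[ 0.5779 -0.2968  0.112 ]
widths 0.10691704140714123 0.10466911831970291
[ 0.5891 -0.2454  0.1091] [[ 0.9776  0.2025  0.0578]
 [-0.2026  0.9792 -0.0035]
 [-0.0573 -0.0083  0.9983]] [ 0.4776 -0.2223  0.1156] yaw -0.20438087598417234 ajar 0.0573274953831573
```

View pics/z4.png

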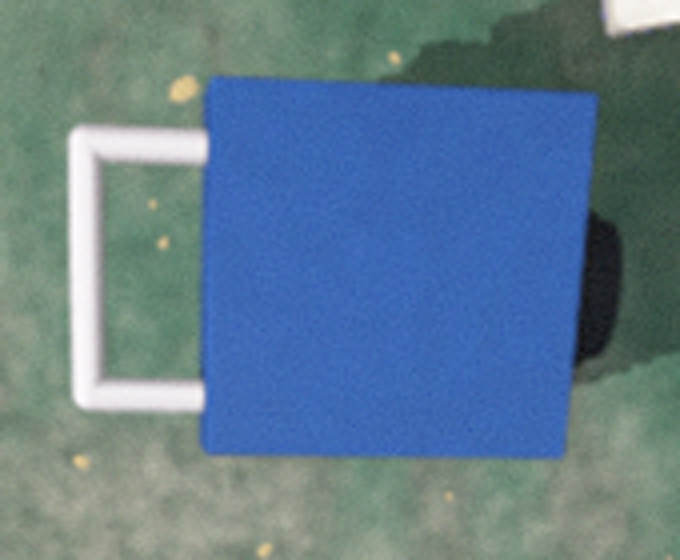

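View pics/z5.png

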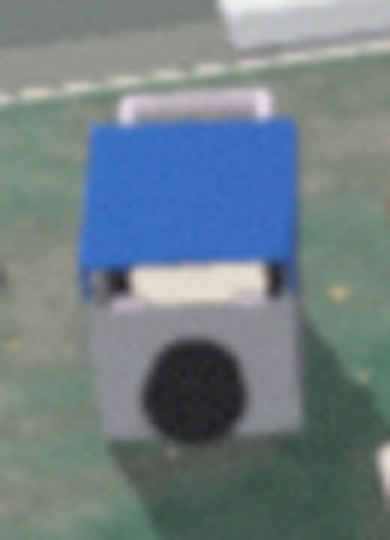

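Run:
```python
from h import *
import pickle
np.set_printoptions(precision=4,suppress=True)
m=pickle.load(open("w2.pkl","rb"));s=cam("scene");t=cam("top")
for z in (.098,.1065,.115):
    A,B=onz(m,(281.5,62),z),onz(m,(282.5,132),z);d=A-B;print(z,A,B,(A+B)/2,np.linalg.norm(d),np.arctan2(-d[0],d[1]))
pt=(406.5,242.9); ps=(195+196/6,190+104/6)
print(tri((m,(281.8,96.8)),(t,pt)),tri((m,(281.8,96.8)),(s,ps)),tri((m,(281.8,96.8)),(t,pt),(s,ps)))
p=env.get_obs()['tool_pos'];R=env.get_obs()['tool_rot'];print(env.get_obs()['t'],p)
```

```text
0.098 [ 0.4488 -0.1743  0.098 ] [ 0.4322 -0.2567  0.098 ] [ 0.4405 -0.2155  0.098 ] 0.08405632641813598 -0.19875280931080158
0.1065 [ 0.4496 -0.1757  0.1065] [ 0.4333 -0.2564  0.1065] [ 0.4414 -0.216   0.1065] 0.08229085933585842 -0.19875280931080105
0.115 [ 0.4503 -0.1771  0.115 ] [ 0.4344 -0.256   0.115 ] [ 0.4424 -0.2165  0.115 ] 0.08052539225358094 -0.19875280931080172
(array([ 0.441 , -0.2172,  0.1366]), [3.9143616225716817, 3.9143616225717484]) (array([ 0.442 , -0.2154,  0.1113]), [0.5910897529942581, 0.5910897529942699]) (array([ 0.4394, -0.2179,  0.1115]), [4.02302417855513, 6.3870506724382, 2.5721979371447685])
2.4667 [ 0.4715 -0.3078  0.3606]
```

```bash
cat >> h.py <<'E'
from scipy.spatial.transform import Rotation as Ro
YE=-0.20; H=np.array([.587,-.245,.086])
def ax(yaw): return np.array([np.cos(yaw),np.sin(yaw),0])
def Rt(yaw,pitch): # pitch below horizontal; tool x forward-down, tool y = forward-up, 
    f=ax(yaw); u=np.array([0,0,1.]); x=np.cos(pitch)*f-np.sin(pitch)*u; y=np.sin(pitch)*f+np.cos(pitch)*u
    return np.stack([x,y,np.cross(x,y)],1)
def rel(P,R,p0=None,R0=None):
    o=env.get_obs(); p0=o['tool_pos'] if p0 is None else p0; R0=o['tool_rot'] if R0 is None else R0
    return np.round(R0.T@(np.asarray(P)-p0),4),np.round(Ro.from_matrix(R0.T@R).as_rotvec(),4)
def bar(a): 
    x=-.149*np.cos(a)+.012*np.sin(a); return H+x*ax(YE)+np.array([0,0,.149*np.sin(a)+.012*np.cos(a)])
E
python3 - <<'E'
from h import *
R=Rt(YE,np.pi/4); d=R[:,0]; B=np.array([.442,-.2155,.109]); print(bar(.07))
print(rel(B-.07*d,R), rel(B+.0187*d,R))
E
```

```text
[ 0.44215029 -0.21563751  0.1083921 ]
(array([ 0.2024, -0.0944, -0.0865]), array([ 0.0212, -0.0103,  0.7872])) (array([ 0.265 , -0.0316, -0.0849]), array([ 0.0212, -0.0103,  0.7872]))
```

```bash
python3 -m crank '[{"translation":[0.05,-0.094,-0.086],"rot":[0.021,-0.01,0.787],"jaw":0.03},{"translation":[0.05,-0.094,-0.086],"rot":[0.021,-0.01,0.787],"jaw":0.03},{"translation":[0.05,-0.094,-0.086],"rot":[0.021,-0.01,0.787],"jaw":0.03},{"translation":[0.202,-0.094,-0.086],"rot":[0.021,-0.01,0.787],"jaw":0.03},{"translation":[0.202,-0.094,-0.086],"rot":[0.021,-0.01,0.787],"jaw":0.03},{"translation":[0.202,-0.094,-0.086],"rot":[0.021,-0.01,0.787],"jaw":0.03},{"translation":[0.202,-0.094,-0.086],"rot":[0.021,-0.01,0.787],"jaw":0.03},{"translation":[0.202,-0.094,-0.086],"rot":[0.021,-0.01,0.787],"jaw":0.03},{"translation":[0.202,-0.094,-0.086],"rot":[0.021,-0.01,0.787],"jaw":0.03},{"translation":[0.202,-0.094,-0.086],"rot":[0.021,-0.01,0.787],"jaw":0.03},{"translation":[0.202,-0.094,-0.086],"rot":[0.021,-0.01,0.787],"jaw":0.03},{"translation":[0.202,-0.094,-0.086],"rot":[0.021,-0.01,0.787],"jaw":0.03},{"translation":[0.202,-0.094,-0.086],"rot":[0.021,-0.01,0.787],"jaw":0.03}]'
python3 - <<'E'
from h import *
import pickle
m=cam("wrist"); im=env.read_camera("wrist"); cv2.imwrite("pics/w3.png",im); pickle.dump(m,open("w3.pkl","wb"))
R=Rt(YE,np.pi/4); d=R[:,0]; B=np.array([.442,-.2155,.109])
print(rel(B+.0187*d,R),env.get_obs()['q'],proj(m,B))
E
```

```text
t: 3.55
tool_pos: [0.3962, -0.209, 0.1619]
tool_rot: [[0.696, 0.69, -0.198], [-0.143, -0.137, -0.98], [-0.704, 0.71, 0.003]]
force: [0.9, 0.1, 0.3]
grip_width: 0.0302
(array([ 0.0886, -0.007 , -0.0038]), array([ 0.0033,  0.0032, -0.0069])) [-0.75532683 -0.16337101 -1.18838163 -0.16669213  0.38186516  1.15706817] [311.53000142 207.80478223]
```

View pics/w3.png

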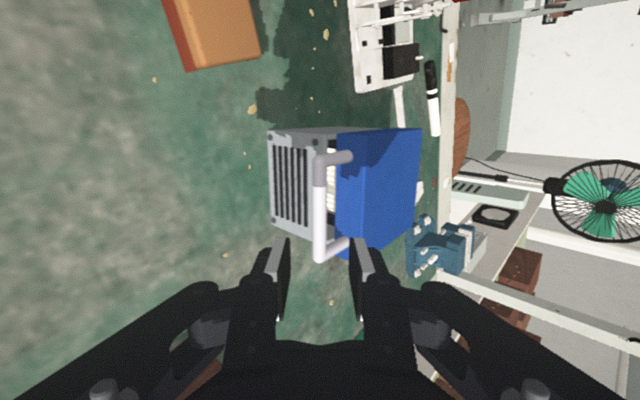

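Run:
```python
from h import *
import pickle
m2=pickle.load(open("w2.pkl","rb"));m3=pickle.load(open("w3.pkl","rb"));s=cam("scene")
im=cv2.imread("pics/w3.png");cv2.imwrite("pics/z6.png",cv2.resize(im[120:280,250:430],None,fx=4,fy=4))
print(im[190,310:330].max(axis=1),im[225,310:330].max(axis=1))
for x in (319,320,321): print(tri((m2,(281.8,96.8)),(m3,(x,208))))
```

```text
[193 191 198 219 235 243 247 251 253 253 252 249 245 240 232 209 190 189
 213 219] [191 192 195 218 234 243 248 251 252 253 251 248 245 239 231 200 163 129
 113 103]
(array([ 0.442784  , -0.2147682 ,  0.11594667]), [0.4433977796465591, 0.4433977796464766])
(array([ 0.44293423, -0.21473775,  0.11678068]), [0.5439560519007399, 0.543956051900686])
(array([ 0.44308367, -0.21470733,  0.11761137]), [0.644074840267821, 0.6440748402678736])
```

View pics/z6.png

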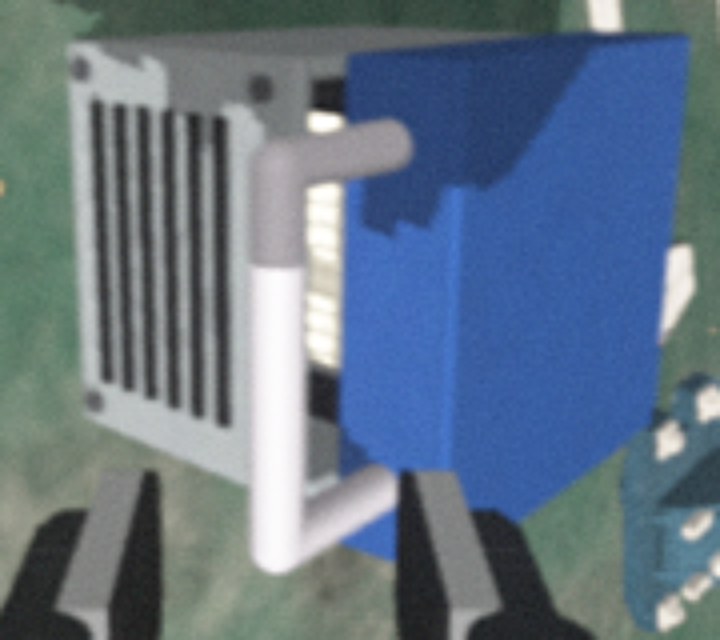

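```bash
sed -i 's/H=np.array.*/H=np.array([.5865,-.244,.086])/' h.py
python3 - <<'E'
from h import *
R=Rt(YE,np.pi/4); d=R[:,0]
print(bar(.115),rel(bar(.115)+.0187*d,R),env.get_obs()['tool_pos'])
E
```

```text
[ 0.44278415 -0.21486736  0.11501799] (array([ 0.0849, -0.0023, -0.0046]), array([ 0.0033,  0.0032, -0.0069])) [ 0.39721949 -0.21002319  0.16302897]
```

```bash
python3 -m crank '[{"translation":[0.03,-0.002,-0.004],"rot":[0,0,0],"jaw":0.03},{"translation":[0.06,-0.002,-0.004],"rot":[0,0,0],"jaw":0.03},{"translation":[0.075,-0.002,-0.004],"rot":[0,0,0],"jaw":0.03},{"translation":[0.085,-0.002,-0.004],"rot":[0,0,0],"jaw":0.03},{"translation":[0.085,-0.002,-0.004],"rot":[0,0,0],"jaw":0.03},{"translation":[0.085,-0.002,-0.004],"rot":[0,0,0],"jaw":0.0},{"translation":[0.085,-0.002,-0.004],"rot":[0,0,0],"jaw":0.0},{"translation":[0.085,-0.002,-0.004],"rot":[0,0,0],"jaw":0.0},{"translation":[0.085,-0.002,-0.004],"rot":[0,0,0],"jaw":0.0},{"translation":[0.085,-0.002,-0.004],"rot":[0,0,0],"jaw":0.0}]' 40
python3 - <<'E'
from h import *
np.set_printoptions(precision=4,suppress=True)
m=cam("wrist"); im=env.read_camera("wrist"); cv2.imwrite("pics/w4.png",im)
o=env.get_obs();R=o['tool_rot'];p=o['tool_pos']-.0187*R[:,0];print("grasp pt",p,o['force'],o['grip_width'])
a0=.115
for a in np.linspace(.115,1.62,21)[1:]: print(round(a,3),np.round(R.T@(bar(a)-bar(a0)),3))
E
```

```text
t: 4.43
tool_pos: [0.4544, -0.2171, 0.1003]
tool_rot: [[0.697, 0.689, -0.2], [-0.144, -0.138, -0.98], [-0.702, 0.712, 0.002]]
force: [6.5, -0.2, -2.9]
grip_width: 0.0085
grasp pt [ 0.4413 -0.2144  0.1134] [ 6.9943 -0.5394 -2.6004] 0.008093101384865924
0.19 [-0.006  0.01   0.   ]
0.266 [-0.011  0.02   0.   ]
0.341 [-0.015  0.03   0.   ]
0.416 [-0.019  0.041  0.   ]
0.491 [-0.022  0.052  0.   ]
0.567 [-0.023  0.063  0.   ]
0.642 [-0.024  0.074  0.   ]
0.717 [-0.025  0.085  0.   ]
0.792 [-0.024  0.096  0.   ]
0.868 [-0.023  0.108  0.   ]
0.943 [-0.02   0.119  0.   ]
1.018 [-0.017  0.129  0.   ]
1.093 [-0.013  0.14   0.   ]
1.168 [-0.009  0.15   0.   ]
1.244 [-0.003  0.16   0.   ]
1.319 [0.003 0.169 0.   ]
1.394 [0.01  0.178 0.   ]
1.47 [0.018 0.187 0.   ]
1.545 [0.026 0.194 0.   ]
1.62 [0.034 0.201 0.   ]
```

View pics/w4.png

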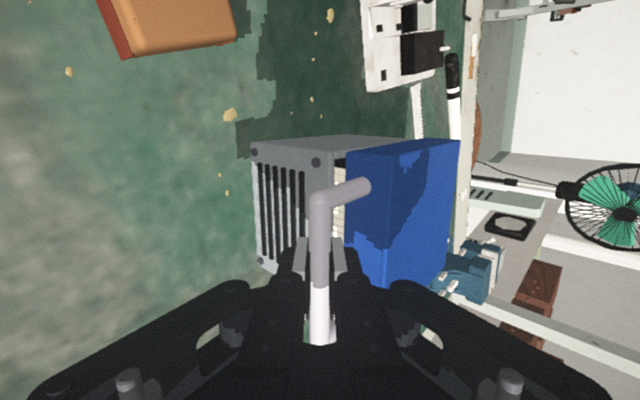

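```bash
python3 -m crank '[{"translation":[-0.003,0.005,0],"rot":[0,0,0],"jaw":0},{"translation":[-0.006,0.01,0],"rot":[0,0,0],"jaw":0},{"translation":[-0.009,0.015,0],"rot":[0,0,0],"jaw":0},{"translation":[-0.011,0.02,0],"rot":[0,0,0],"jaw":0},{"translation":[-0.015,0.03,0],"rot":[0,0,0],"jaw":0},{"translation":[-0.019,0.041,0],"rot":[0,0,0],"jaw":0},{"translation":[-0.022,0.052,0],"rot":[0,0,0],"jaw":0},{"translation":[-0.023,0.063,0],"rot":[0,0,0],"jaw":0},{"translation":[-0.024,0.074,0],"rot":[0,0,0],"jaw":0},{"translation":[-0.025,0.085,0],"rot":[0,0,0],"jaw":0}]'
python3 - <<'E'
from h import *
import pickle
np.set_printoptions(precision=4,suppress=True)
m=cam("wrist"); im=env.read_camera("wrist"); cv2.imwrite("pics/w5.png",im)
o=env.get_obs();R=o['tool_rot'];p=o['tool_pos']-.0187*R[:,0];print("grasp pt",p,o['force'],o['grip_width'])
v=p-H; x=v@ax(YE); print("r",np.hypot(x,v[2]),"a",np.arctan2(v[2],-x)-np.arctan2(12,149))
E
```

```text
t: 5.32
tool_pos: [0.49, -0.2243, 0.1747]
tool_rot: [[0.69, 0.695, -0.204], [-0.145, -0.144, -0.979], [-0.709, 0.705, 0.002]]
force: [0.9, -3.4, -4.4]
grip_width: 0.0085
grasp pt [ 0.4806 -0.2224  0.1915] [-10.2843   1.9617   9.7779] 0.008212716778900151
r 0.1510029869137893 a 0.6930262070679467
```

View pics/w5.png

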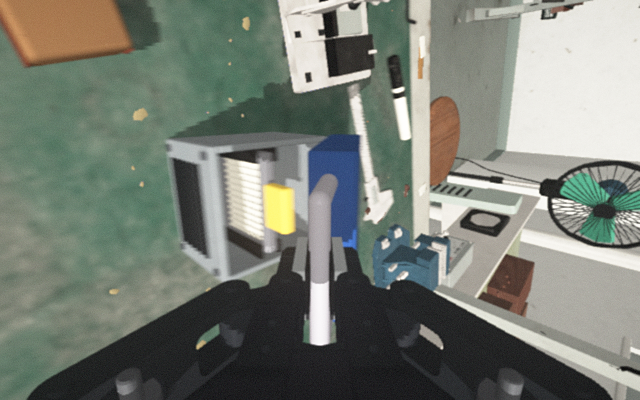

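```bash
python3 -m crank '[{"translation":[0.0,0.005,0],"rot":[0,0,0],"jaw":0},{"translation":[0.0,0.011,0],"rot":[0,0,0],"jaw":0},{"translation":[0.001,0.023,0],"rot":[0,0,0],"jaw":0},{"translation":[0.004,0.034,0],"rot":[0,0,0],"jaw":0},{"translation":[0.007,0.044,0],"rot":[0,0,0],"jaw":0},{"translation":[0.011,0.055,0],"rot":[0,0,0],"jaw":0},{"translation":[0.015,0.065,0],"rot":[0,0,0],"jaw":0}]'
python3 - <<'E'
from h import *
np.set_printoptions(precision=4,suppress=True)
o=env.get_obs();R=o['tool_rot'];p=o['tool_pos']-.0187*R[:,0];print("grasp pt",p,o['force'],o['grip_width'])
v=p-H; x=v@ax(YE); print("r",np.hypot(x,v[2]),"a",np.arctan2(v[2],-x)-np.arctan2(12,149))
E
```

```text
t: 5.95
tool_pos: [0.5486, -0.2363, 0.2124]
tool_rot: [[0.694, 0.691, -0.202], [-0.145, -0.141, -0.979], [-0.706, 0.709, 0.002]]
force: [-4.7, -0.4, 2.1]
grip_width: 0.0085
grasp pt [ 0.5357 -0.2336  0.2256] [-4.6948 -0.3932  2.1268] 0.008479583757681245
r 0.1489662025188793 a 1.1345853976028535
```

```bash
python3 -m crank '[{"translation":[0.006,0.01,0],"rot":[0,0,0],"jaw":0},{"translation":[0.012,0.019,0],"rot":[0,0,0],"jaw":0},{"translation":[0.019,0.028,0],"rot":[0,0,0],"jaw":0},{"translation":[0.027,0.037,0],"rot":[0,0,0],"jaw":0},{"translation":[0.035,0.044,0],"rot":[0,0,0],"jaw":0},{"translation":[0.043,0.051,0],"rot":[0,0,0],"jaw":0},{"translation":[0.043,0.051,0],"rot":[0,0,0],"jaw":0},{"translation":[0.043,0.051,0],"rot":[0,0,0],"jaw":0},{"translation":[0.043,0.051,0],"rot":[0,0,0],"jaw":0}]'
python3 - <<'E'
from h import *
np.set_printoptions(precision=4,suppress=True)
sc=env.read_camera("scene");cv2.imwrite("pics/scene2.png",sc)
cv2.imwrite("pics/z7.png",cv2.resize(sc[100:300,140:340],None,fx=3,fy=3))
o=env.get_obs();R=o['tool_rot'];p=o['tool_pos']-.0187*R[:,0];print("grasp pt",p,o['force'],o['grip_width'],o['q'])
v=p-H; x=v@ax(YE); print("r",np.hypot(x,v[2]),"a",np.arctan2(v[2],-x)-np.arctan2(12,149))
E
```

```text
t: 6.7
tool_pos: [0.6161, -0.25, 0.2194]
tool_rot: [[0.697, 0.689, -0.2], [-0.144, -0.139, -0.98], [-0.703, 0.712, 0.003]]
force: [1.2, -2.3, 5.3]
grip_width: 0.0088
grasp pt [ 0.6029 -0.2473  0.2325] [ 1.6751 -1.4164  6.4094] 0.008569802928966815 [-0.4786  0.1041 -0.7505 -0.0565  0.194   1.3721]
r 0.14747492304959284 a 1.6037646437902566
```

View pics/z7.png

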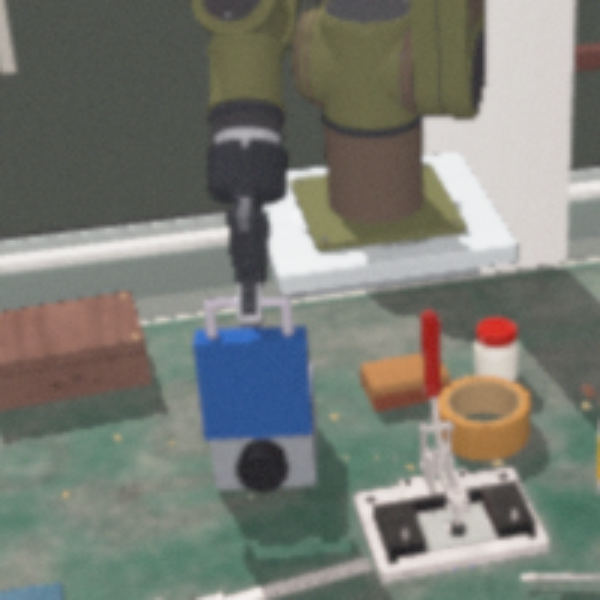

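```bash
python3 -m crank '[{"translation":[0,0,0],"rot":[0,0,0],"jaw":0.024},{"translation":[0,0,0],"rot":[0,0,0],"jaw":0.024},{"translation":[0,0,0],"rot":[0,0,0],"jaw":0.024},{"translation":[-0.01,0,0],"rot":[0,0,0],"jaw":0.026},{"translation":[-0.025,0,0],"rot":[0,0,0],"jaw":0.026},{"translation":[-0.05,0,0],"rot":[0,0,0],"jaw":0.026},{"translation":[-0.08,0,0],"rot":[0,0,0],"jaw":0.03},{"translation":[-0.12,0,0],"rot":[0,0,0],"jaw":0.03},{"translation":[-0.15,0,0],"rot":[0,0,0],"jaw":0.03},{"translation":[-0.15,0,0],"rot":[0,0,0],"jaw":0.03}]'
python3 - <<'E'
from h import *
import pickle
np.set_printoptions(precision=4,suppress=True)
m=cam("wrist"); im=env.read_camera("wrist"); cv2.imwrite("pics/w6.png",im);pickle.dump(m,open("w6.pkl","wb"))
print(env.get_obs()['force'])
h=cv2.cvtColor(im,cv2.COLOR_BGR2HSV); g=cv2.inRange(h,(22,150,120),(35,255,255))
for c in cv2.findContours(g,0,cv2.CHAIN_APPROX_NONE)[0]:
    if cv2.contourArea(c)>40: r=cv2.minAreaRect(c); print(cv2.contourArea(c),r,onz(m,r[0],.104),proj(m,H-.063*ax(YE)+[0,0,.018]))
E
```

```text
t: 7.58
tool_pos: [0.5087, -0.2276, 0.3284]
tool_rot: [[0.698, 0.687, -0.201], [-0.146, -0.139, -0.98], [-0.701, 0.713, 0.003]]
force: [0.6, 0.3, 0.6]
grip_width: 0.0297
[ 1.0052 -0.2454 -0.6262]
```

View pics/w6.png

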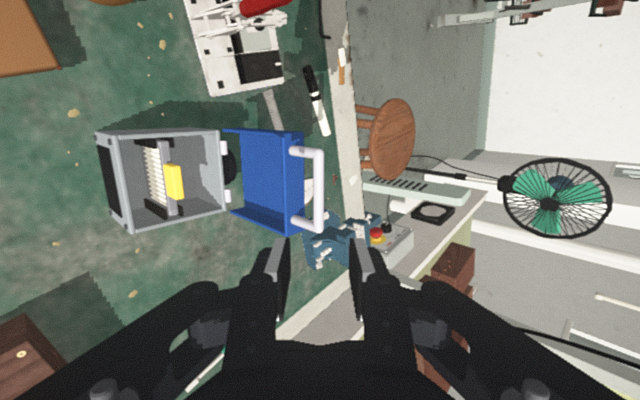

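Run:
```python
from h import *
im=cv2.imread("pics/w6.png"); print(cv2.cvtColor(im,cv2.COLOR_BGR2HSV)[182,172:177])
print(rel((.52,-.27,.27),Rt(YE,np.pi/2)))
```

```text
[[ 29 129 255]
 [ 29 117 255]
 [ 29 117 255]
 [ 29 129 254]
 [ 29 134 254]]
(array([ 0.0531, -0.0272,  0.039 ]), array([-0.0013,  0.0039, -0.7923]))
```

```bash
python3 -m crank '[{"translation":[0.053,-0.027,0.039],"rot":[0,0.004,-0.792],"jaw":0.03},{"translation":[0.053,-0.027,0.039],"rot":[0,0.004,-0.792],"jaw":0.03},{"translation":[0.053,-0.027,0.039],"rot":[0,0.004,-0.792],"jaw":0.03},{"translation":[0.053,-0.027,0.039],"rot":[0,0.004,-0.792],"jaw":0.03},{"translation":[0.053,-0.027,0.039],"rot":[0,0.004,-0.792],"jaw":0.03},{"translation":[0.053,-0.027,0.039],"rot":[0,0.004,-0.792],"jaw":0.03},{"translation":[0.053,-0.027,0.039],"rot":[0,0.004,-0.792],"jaw":0.03},{"translation":[0.053,-0.027,0.039],"rot":[0,0.004,-0.792],"jaw":0.03},{"translation":[0.053,-0.027,0.039],"rot":[0,0.004,-0.792],"jaw":0.03},{"translation":[0.053,-0.027,0.039],"rot":[0,0.004,-0.792],"jaw":0.03}]'
python3 - <<'E'
from h import *
import pickle
np.set_printoptions(precision=4,suppress=True)
m=cam("wrist"); im=env.read_camera("wrist"); cv2.imwrite("pics/w7.png",im);pickle.dump(m,open("w7.pkl","wb"))
h=cv2.cvtColor(im,cv2.COLOR_BGR2HSV); g=cv2.inRange(h,(24,90,100),(35,255,255))
print(proj(m,H-.063*ax(YE)+[0,0,.018]))
for c in cv2.findContours(g,0,cv2.CHAIN_APPROX_NONE)[0]:
    if cv2.contourArea(c)>60: r=cv2.minAreaRect(c); print(cv2.contourArea(c),r,onz(m,r[0],.104));b=[onz(m,q,.104) for q in cv2.boxPoints(r)];print(np.array(b))
E
```

```text
t: 8.47
tool_pos: [0.5199, -0.2692, 0.2651]
tool_rot: [[-0.005, 0.98, -0.199], [0.004, -0.199, -0.98], [-1.0, -0.006, -0.003]]
force: [0.7, -0.5, 0.1]
grip_width: 0.03
[317.3288 146.1736]
313.5 ((316.5, 147.5), (35.0, 9.0), 90.0) [ 0.5237 -0.2326  0.104 ]
[[ 0.5228 -0.2151  0.104 ]
 [ 0.5314 -0.2168  0.104 ]
 [ 0.5246 -0.2507  0.104 ]
 [ 0.5157 -0.2489  0.104 ]]
```

View pics/w7.png

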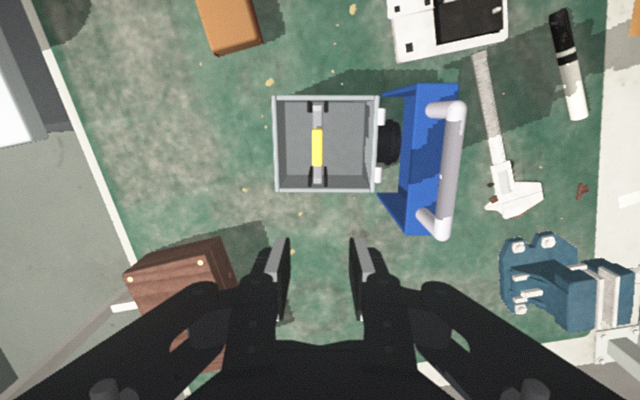

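Run:
```python
from h import *
print(rel((.5237,-.2326,.074),Rt(YE,np.pi/2)),env.get_obs()['tool_pos'])
```

```text
(array([ 0.192 , -0.0022, -0.0362]), array([-0.0005, -0.0027,  0.0052])) [ 0.51953487 -0.26924998  0.26587259]
```

```bash
python3 -m crank '[{"translation":[0.02,-0.002,-0.036],"rot":[0,-0.003,0.005],"jaw":0.03},{"translation":[0.05,-0.002,-0.036],"rot":[0,-0.003,0.005],"jaw":0.03},{"translation":[0.08,-0.002,-0.036],"rot":[0,-0.003,0.005],"jaw":0.03},{"translation":[0.11,-0.002,-0.036],"rot":[0,-0.003,0.005],"jaw":0.03},{"translation":[0.14,-0.002,-0.036],"rot":[0,-0.003,0.005],"jaw":0.03},{"translation":[0.165,-0.002,-0.036],"rot":[0,-0.003,0.005],"jaw":0.03},{"translation":[0.18,-0.002,-0.036],"rot":[0,-0.003,0.005],"jaw":0.03},{"translation":[0.188,-0.002,-0.036],"rot":[0,-0.003,0.005],"jaw":0.03},{"translation":[0.192,-0.002,-0.036],"rot":[0,-0.003,0.005],"jaw":0.03},{"translation":[0.192,-0.002,-0.036],"rot":[0,-0.003,0.005],"jaw":0.03},{"translation":[0.192,-0.002,-0.036],"rot":[0,-0.003,0.005],"jaw":0.03}]'
python3 - <<'E'
from h import *
np.set_printoptions(precision=4,suppress=True)
im=env.read_camera("wrist"); cv2.imwrite("pics/w8.png",im)
print(env.get_obs()['force'],rel((.5237,-.2326,.074),Rt(YE,np.pi/2)))
E
```

```text
t: 9.43
tool_pos: [0.5255, -0.2337, 0.0758]
tool_rot: [[0.002, 0.98, -0.199], [-0.001, -0.199, -0.98], [-1.0, 0.002, 0.001]]
force: [-1.2, 0.1, 0.1]
grip_width: 0.0301
[ 0.8503 -1.0627  0.1261] (array([ 0.002 , -0.0024, -0.0008]), array([-0.0003,  0.0012, -0.003 ]))
```

View pics/w8.png

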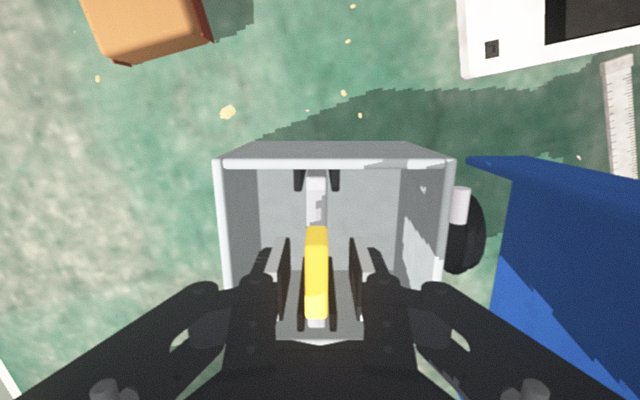

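Tab sits centrally between the fingers (about (316,270)). Closing.

```bash
python3 -m crank '[{"translation":[0.001,-0.002,0],"rot":[0,0,0],"jaw":0.03},{"translation":[0.001,-0.002,0],"rot":[0,0,0],"jaw":0},{"translation":[0.001,-0.002,0],"rot":[0,0,0],"jaw":0},{"translation":[0.001,-0.002,0],"rot":[0,0,0],"jaw":0},{"translation":[0.001,-0.002,0],"rot":[0,0,0],"jaw":0},{"translation":[0.001,-0.002,0],"rot":[0,0,0],"jaw":0},{"translation":[0.001,-0.002,0],"rot":[0,0,0],"jaw":0}]' 60
```

```text
t: 10.07
tool_pos: [0.5238, -0.2332, 0.0742]
tool_rot: [[0.001, 0.98, -0.199], [-0.001, -0.199, -0.98], [-1.0, 0.002, 0.001]]
force: [-0.2, 0.3, 5.7]
grip_width: 0.009
```

```bash
python3 -m crank '[{"translation":[-0.004,-0.002,0],"rot":[0,0,0],"jaw":0},{"translation":[-0.01,-0.002,0],"rot":[0,0,0],"jaw":0},{"translation":[-0.02,-0.002,0],"rot":[0,0,0],"jaw":0},{"translation":[-0.03,-0.002,0],"rot":[0,0,0],"jaw":0}]' 60
```

```text
t: 10.4
tool_pos: [0.5218, -0.2326, 0.1041]
tool_rot: [[0.001, 0.98, -0.199], [-0.001, -0.199, -0.98], [-1.0, 0.001, 0.0]]
force: [4.9, -1.1, -2.7]
grip_width: 0.0093
```

```bash
python3 -m crank '[{"translation":[-0.015,0.001,0],"rot":[0,0,0],"jaw":0},{"translation":[-0.03,0.001,0],"rot":[0,0,0],"jaw":0},{"translation":[-0.045,0.001,0],"rot":[0,0,0],"jaw":0},{"translation":[-0.06,0.001,0],"rot":[0,0,0],"jaw":0},{"translation":[-0.08,0.001,0],"rot":[0,0,0],"jaw":0},{"translation":[-0.11,0.001,0],"rot":[0,0,0],"jaw":0},{"translation":[-0.14,0.001,0],"rot":[0,0,0],"jaw":0},{"translation":[-0.17,0.001,0],"rot":[0,0,0],"jaw":0},{"translation":[-0.19,0.001,0],"rot":[0,0,0],"jaw":0},{"translation":[-0.19,0.001,0],"rot":[0,0,0],"jaw":0}]'
python3 - <<'E'
from h import *
np.set_printoptions(precision=4,suppress=True)
im=env.read_camera("wrist"); cv2.imwrite("pics/w9.png",im)
sc=env.read_camera("scene");cv2.imwrite("pics/z8.png",cv2.resize(sc[60:300,140:460],None,fx=2.5,fy=2.5))
# target at light
YL=.290; L=np.array([.5622,.2347,.140]); C=L-.07*ax(YL); tcp=C+[0,0,.047-.0187]; 
# actual grasp offset: grasp pt height above tab middle
off=(0.0742+.0187)-.092; print("off",off); tcp[2]+=off
print(C,tcp,rel(tcp,Rt(YL,np.pi/2)),rel(tcp+[0,0,.1]-.06*ax(YL),Rt(YL,np.pi/2)))
E
```

```text
t: 11.23
tool_pos: [0.5228, -0.2331, 0.2991]
tool_rot: [[0.006, 0.98, -0.199], [-0.004, -0.199, -0.98], [-1.0, 0.006, 0.002]]
force: [0.9, -0.9, -0.2]
grip_width: 0.0091
off 0.0009000000000000119
[0.4951 0.2147 0.14  ] [0.4951 0.2147 0.1692] (array([ 0.1248, -0.1148, -0.4331]), array([-0.4902,  0.001 , -0.0001])) (array([ 0.0248, -0.1677, -0.4048]), array([-0.4902,  0.001 , -0.0001]))
```

View pics/w9.png

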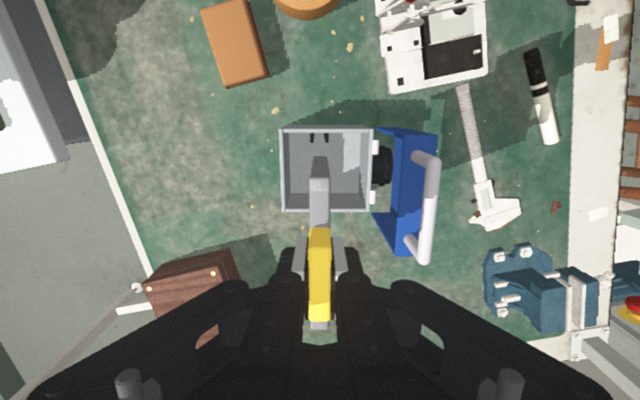

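View pics/z8.png

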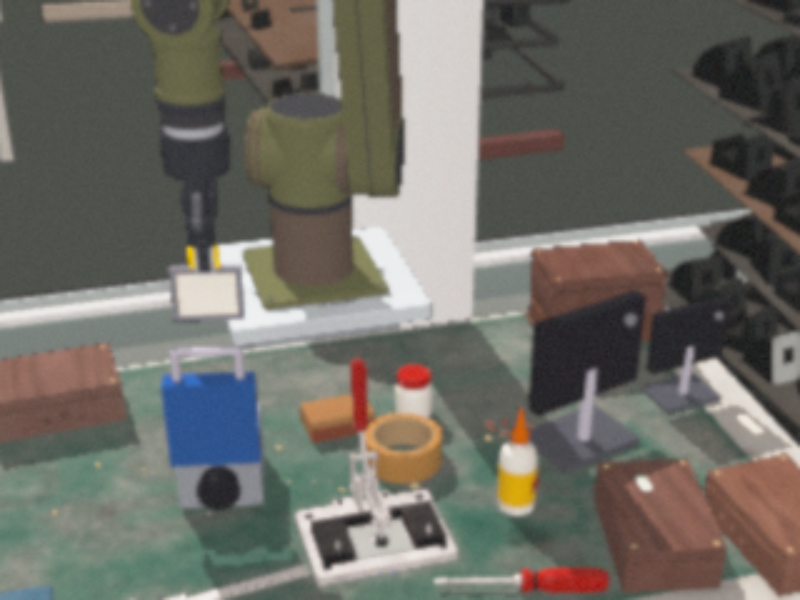

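```bash
python3 -m crank '[{"translation":[0,-0.005,-0.012],"rot":[-0.01,0,0],"jaw":0},{"translation":[0,-0.015,-0.036],"rot":[-0.05,0,0],"jaw":0},{"translation":[0,-0.028,-0.068],"rot":[-0.09,0,0],"jaw":0},{"translation":[0,-0.042,-0.1],"rot":[-0.13,0,0],"jaw":0},{"translation":[0,-0.055,-0.133],"rot":[-0.17,0,0],"jaw":0},{"translation":[0,-0.07,-0.166],"rot":[-0.21,0,0],"jaw":0},{"translation":[0,-0.083,-0.2],"rot":[-0.25,0,0],"jaw":0},{"translation":[0,-0.096,-0.232],"rot":[-0.29,0,0],"jaw":0},{"translation":[0.005,-0.11,-0.265],"rot":[-0.33,0,0],"jaw":0},{"translation":[0.01,-0.123,-0.298],"rot":[-0.37,0,0],"jaw":0},{"translation":[0.015,-0.137,-0.33],"rot":[-0.41,0,0],"jaw":0},{"translation":[0.02,-0.15,-0.362],"rot":[-0.45,0,0],"jaw":0},{"translation":[0.025,-0.16,-0.387],"rot":[-0.48,0,0],"jaw":0},{"translation":[0.025,-0.166,-0.4],"rot":[-0.49,0,0],"jaw":0},{"translation":[0.025,-0.168,-0.405],"rot":[-0.49,0,0],"jaw":0},{"translation":[0.025,-0.168,-0.405],"rot":[-0.49,0,0],"jaw":0}]'
python3 - <<'E'
from h import *
import pickle
np.set_printoptions(precision=4,suppress=True)
m=cam("wrist");im=env.read_camera("wrist"); cv2.imwrite("pics/w10.png",im);pickle.dump(m,open("w10.pkl","wb"))
o=env.get_obs();print(o['tool_pos'],o['tool_rot'],rel((.4951,.2147,.1692),Rt(.29,np.pi/2)))
E
```

```text
t: 12.67
tool_pos: [0.4361, 0.1983, 0.2668]
tool_rot: [[-0.003, 0.958, 0.288], [-0.002, 0.288, -0.958], [-1.0, -0.004, 0.001]]
force: [0.2, 0.6, -0.7]
grip_width: 0.009
[0.4367 0.1974 0.2672] [[-0.0024  0.9579  0.2869]
 [-0.0022  0.2869 -0.958 ]
 [-1.     -0.0029  0.0014]] (array([0.0978, 0.0612, 0.0001]), array([0.001 , 0.0014, 0.0029]))
```

View pics/w10.png

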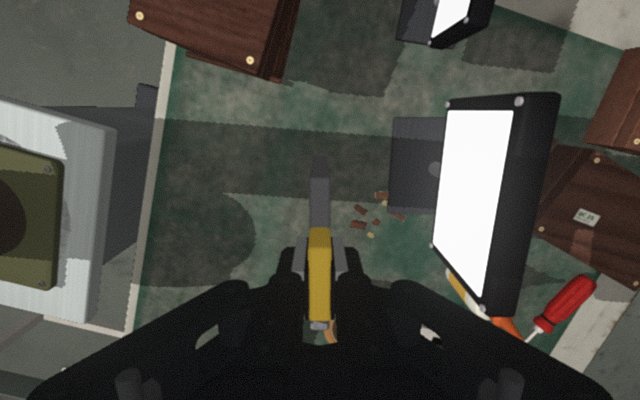

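```bash
python3 -m crank '[{"translation":[0.015,0.01,0],"rot":[0,0,0],"jaw":0},{"translation":[0.04,0.02,0],"rot":[0,0,0],"jaw":0},{"translation":[0.065,0.035,0],"rot":[0,0.001,0.002],"jaw":0},{"translation":[0.085,0.05,0],"rot":[0,0.001,0.002],"jaw":0},{"translation":[0.095,0.058,0],"rot":[0.001,0.001,0.003],"jaw":0},{"translation":[0.098,0.061,0],"rot":[0.001,0.001,0.003],"jaw":0},{"translation":[0.098,0.061,0],"rot":[0.001,0.001,0.003],"jaw":0},{"translation":[0.098,0.061,0],"rot":[0.001,0.001,0.003],"jaw":0},{"translation":[0.098,0.061,0],"rot":[0.001,0.001,0.003],"jaw":0},{"translation":[0.098,0.061,0],"rot":[0.001,0.001,0.003],"jaw":0}]'
python3 - <<'E'
from h import *
import pickle
np.set_printoptions(precision=4,suppress=True)
m=cam("wrist");im=env.read_camera("wrist"); cv2.imwrite("pics/w11.png",im);pickle.dump(m,open("w11.pkl","wb"))
sc=env.read_camera("scene");cv2.imwrite("pics/z9.png",cv2.resize(sc[60:300,190:510],None,fx=2.5,fy=2.5))
tp=env.read_camera("top");cv2.imwrite("pics/z10.png",cv2.resize(tp[120:280,180:440],None,fx=3,fy=3))
o=env.get_obs();print(o['t'],o['tool_pos'],o['tool_rot'],o['force'],o['grip_width'],rel((.4951,.2147,.1692),Rt(.29,np.pi/2)))
E
```

```text
t: 13.55
tool_pos: [0.4967, 0.2151, 0.1716]
tool_rot: [[0.004, 0.959, 0.285], [0.002, 0.285, -0.959], [-1.0, 0.005, -0.001]]
force: [0.4, 0.0, -0.9]
grip_width: 0.0088
13.7 [0.4965 0.2152 0.1711] [[ 0.0038  0.9585  0.285 ]
 [ 0.0018  0.285  -0.9585]
 [-1.      0.0042 -0.0006]] [-0.4004  0.3283 -1.1584] 0.00920484598007842 (array([ 0.0019, -0.0015,  0.0001]), array([-0.001 , -0.0006, -0.0042]))
```

View pics/w11.png

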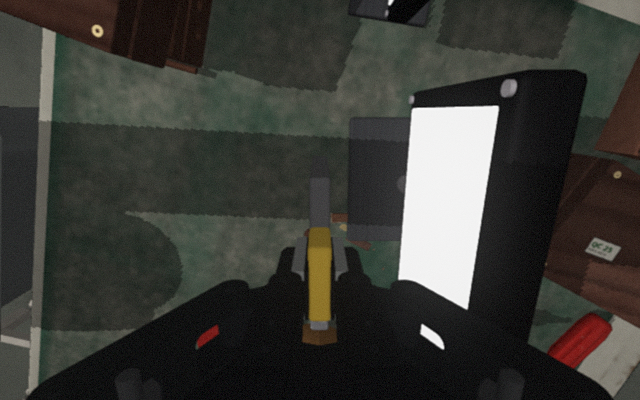

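View pics/z9.png

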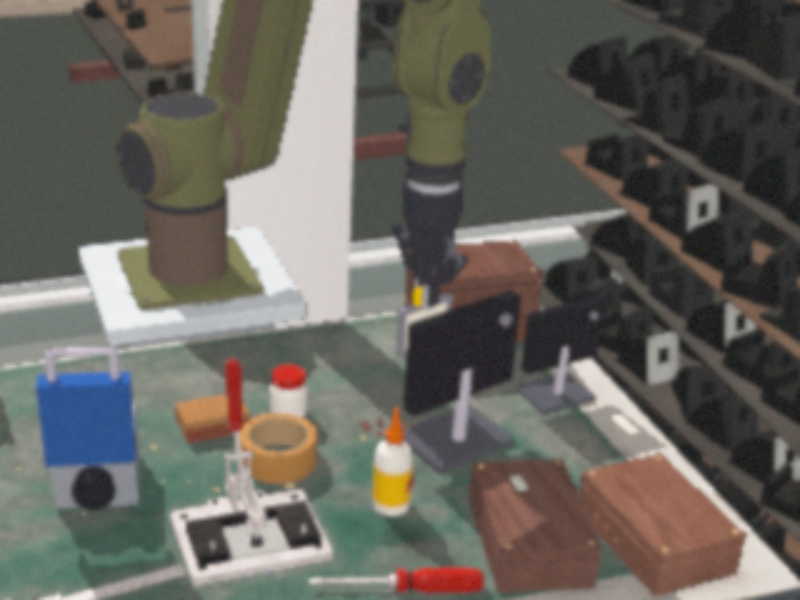

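View pics/z10.png

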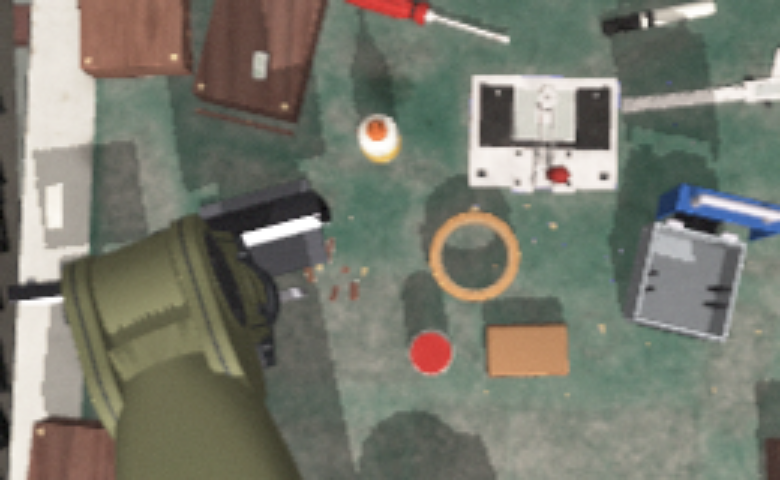

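```bash
python3 -m crank '[{"translation":[0.001,-0.001,0],"rot":[0,0,-0.002],"jaw":0},{"translation":[0.001,-0.001,0],"rot":[0,0,-0.002],"jaw":0},{"translation":[0.001,-0.001,0],"rot":[0,0,-0.002],"jaw":0},{"translation":[0.001,-0.001,0],"rot":[0,0,-0.002],"jaw":0},{"translation":[0.001,-0.001,0],"rot":[0,0,-0.002],"jaw":0},{"translation":[0.001,-0.001,0],"rot":[0,0,-0.002],"jaw":0}]'
python3 - <<'E'
from h import *
np.set_printoptions(precision=4,suppress=True)
m=cam("wrist");im=env.read_camera("wrist"); cv2.imwrite("pics/z11.png",cv2.resize(im[150:350,250:390],None,fx=3,fy=3))
o=env.get_obs();R=o['tool_rot'];p=o['tool_pos']
for z in (.0,.004,-.004):
  P=p-(.0187)*R[:,0]-R[:,2]*.042+R[:,0]*(.012+z); print(proj(m,P), proj(m,P-R[:,1]*.005),proj(m,P+R[:,1]*.005))
P=p-(.0187)*R[:,0]-R[:,2]*.018-R[:,0]*.012; print('tab corner',proj(m,P))
P=p-(.0187)*R[:,0]-R[:,2]*.042+R[:,0]*.082; print('bottom',proj(m,P))
fc=p+R[:,0]*(.047-.0187+.0009); L=np.array([.5622,.2347,.140]); x=ax(.29); print(fc, (fc-L)@x,(fc-L)@np.array([-x[1],x[0],0]),fc[2]-.14,o['t'],o['force'])
E
```

```text
t: 14.2
tool_pos: [0.4955, 0.2148, 0.1691]
tool_rot: [[0.0, 0.959, 0.285], [0.001, 0.285, -0.959], [-1.0, 0.001, -0.0]]
force: [-0.3, 0.6, -0.2]
grip_width: 0.009
[317.9892 177.71  ] [307.0843 177.7125] [328.8945 177.7075]
[318.0247 175.8949] [307.412  175.8974] [328.6377 175.8925]
[317.9517 179.6279] [306.738  179.6304] [329.1659 179.6254]
tab corner [317.8261 248.4441]
bottom [318.4198 155.686 ]
[0.4955 0.2148 0.1399] -0.06958987476280107 1.8715218942738776e-05 -5.0562492332650866e-05 14.25 [-0.0869 -0.24   -0.2535]
```

View pics/z11.png

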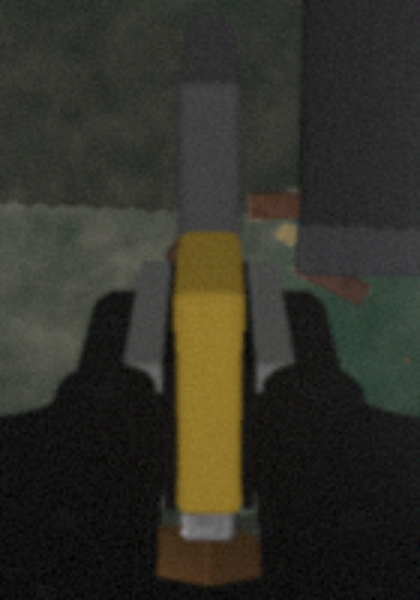

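```bash
python3 -c "
from rig import env
print(env.finish_job())"
```

```text
the job is handed in; nothing more can be done
None
```

I opened the blue flap by its handle and drew the filter plate straight up by its yellow tab. I handed in with the plate still held in front of the larger inspection screen, after about 14 s of the 48 s allowed.

- **Flap:** it stands at about 1.60 rad, worked out from the handle position just before I let go. The last scene and top pictures still show it upright.
- **Plate position:** by the last reading its centre was 69.6 mm in front of the screen, with sideways and height errors under 0.1 mm. The camera calibration behind these figures is only good to about 2 mm.
- **Plate orientation:** it is upright, and its yaw is within about 0.005 rad of parallel to the screen.
- **Grip:** the last wrist picture put the plate's edge and tab within about 2 pixels of where they should be, so I saw no slip in the fingers.
- **Surroundings:** the wrist force was near zero at the end. In the last pictures the jar, bottle and sanding block looked undisturbed, and I saw no contact with the light.

One check disagreed: early estimates of how far the flap stood ajar ranged from 0.06 to 0.12 rad. A closer wrist view settled on about 0.115 rad before I gripped the handle.

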